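# Charge the wax melter and tally the cup

## Task

Tip all six wax pieces out of the paper cup into the melting pot and stand the empty cup upright on the table again. Only then count it on the tally counter: swing its lever all the way round to the stop and let it spring back home. Leave the other things on the table where they are.

Things in the scene. Friction and masses are not known exactly. Their poses are not given: they have to be found in the camera images.
- cup_center (a point): the kraft-brown paper cup that holds the wax pieces (loose, open top, round, slightly tapered: outer diameter 58 mm at the foot, 75 mm at the rim, 78 mm high, wall 3 mm, floor 4 mm, about 60 g plus 60 g of wax). The point lies on its axis half-way up (39 mm above the foot, where it is 66 mm across); z is its axis, towards the mouth. A second, empty cup of the same make stands among the bystanders
- pot_floor (a point): centre of the inner floor of the wax melting pot, an open round steel pot on a black base, fixed to the table: inner diameter 142 mm at the floor, 152 mm at the rim, wall 4 mm; the floor lies 28 mm and the rim 80 mm above the table; the base is 170 mm across.
- pot_mouth (a point): centre of the mouth of the same pot, level with its rim (80 mm above the table). Along the left and right edges of the table, more than 0.53 m to either side of the robot's centre line, stand a fixed crate of bottles and a fixed tub, up to 100 mm high; along the far edge, beyond x = 0.76 m, other fixed things up to 140 mm high
- knob (a point): the black upright finger post at the end of the tally counter's steel lever: 18 mm in diameter, reaching from the lever arm (top at 73 mm above the table) up to 112 mm; the point is on its axis at 95 mm above the table. The counter is a grey metal box 60 mm high on a 150 x 130 mm foot, fixed to the table, with a window of white number wheels in the face below the lever
- pivot (a point): the upright axis about which the lever turns (68 mm above the table), over the middle of the counter; the post stands 85 mm from it
- tally_lever (a joint): angle of the lever about the pivot (rad): 0 at home, where its spring holds it; it grows as the lever swings anticlockwise seen from above, up to 1.4 at the fixed stop. The spring pulls it home with about 2 N at the post when home and 5 N at the stop; let go, it flies home within a second
- slug0_center (a point): centre of one of the six cream wax slugs, cylinders 20 mm in diameter and 17 mm long, 10 g, slippery, that start loose in the cup
- slug1_center (a point): centre of one of the six cream wax slugs, cylinders 20 mm in diameter and 17 mm long, 10 g, slippery, that start loose in the cup
- slug2_center (a point): centre of one of the six cream wax slugs, cylinders 20 mm in diameter and 17 mm long, 10 g, slippery, that start loose in the cup
- slug3_center (a point): centre of one of the six cream wax slugs, cylinders 20 mm in diameter and 17 mm long, 10 g, slippery, that start loose in the cup
- slug4_center (a point): centre of one of the six cream wax slugs, cylinders 20 mm in diameter and 17 mm long, 10 g, slippery, that start loose in the cup
- slug5_center (a point): centre of one of the six cream wax slugs, cylinders 20 mm in diameter and 17 mm long, 10 g, slippery, that start loose in the cup
- pillar_candle: bystander: cream pillar candle, 52 mm across and 130 mm high, standing loose, to be left alone; origin at the centre of its underside
- empty_cup: bystander: empty paper cup, the same size as the full one (78 mm high), standing loose, to be left alone; origin at the centre of its underside
- tealight: bystander: flat tea light, 54 mm across and 22 mm high, standing loose, to be left alone; origin at the centre of its underside
- block_candle: bystander: orange block candle, 45 x 45 x 55 mm high, standing loose, to be left alone; origin at the centre of its underside
There are look-alikes about, which are no part of the job. What is shaped like the part that bears pot_floor but red is not meant.

How it is judged:
By the outcome, as a careful person would: the job done as asked, in the order asked, and still so for the second after the job is handed in, with the robot touching nothing.
It also fails if it takes over 72 s, if anything falls off the work surface, if the arm or the gripper's body presses on something with over 40 N, if the wrist force passes 120 N, or if a joint passes its speed limit or range.

## Robot

A 6-joint arm with a two-finger parallel gripper is mounted at the origin on the work surface. World frame = base frame: x ahead of the robot, y to its left, z up, the work surface at z = 0. Lengths are in m, angles in rad, forces in N, time in s.
With the tool pointing down it reaches from about 0.3 to 0.775 m from the base axis. Payload 14.6 kg.
Tool frame: the origin (TCP) lies at the very end of the fingers, on their centre line; the grasp point (between the pads) lies 19 mm behind it; z points along the fingers, y is the line along which they close (so a half turn about z gives the same grasp; the last joint's range is limited). The gripper opens to 94 mm and grips with 3 to 60 N. Pads are 16 mm wide; open, the fingers measure 119 mm over their backs; the gripper's body (75 mm by 177 mm) begins 78 mm behind the grasp point.
Start: joints at [-1.316, 0.3, 1.521, -0, 1.321, -0.067], TCP at [0.174, -0.522, 0.205] pointing down, gripper open.
Joint ranges: [-3.03, 3.03], [-0.79, 2.21], [0.23, 2.52], [-1.04, 4.18], [0, 3.07], [-2.55, 2.55]. Speed limits (rad/s): [2.22, 2.22, 2.57, 3.14, 3.14, 3.14].

## Interface

Orientations are given as [roll, pitch, yaw] about the fixed x, y, z axes, in that order (R = Rz(yaw) Ry(pitch) Rx(roll)).
In Python, from station import ctrl gives the robot as it stands.
- The arm moves only by the shell command python3 -m pendant 'ROWS' [OPENING] [FORCE]. ROWS is JSON, a list of rows, each a list of 2 entries, a list of its own where there are three numbers: the shift along the world's x, y, z in cm, then the turn about the world's z in rad. A call has 1 to 20 rows; each row shifts and turns the commanded pose from where the row before left it; what a row does not reach is not made up. A row lasts 1/12 s, in which the tool goes at most 41.7 mm and 7.16 degrees, less where a joint would pass 70% of its speed; a pose out of reach is approached as far as the arm can. A call is refused whole if a number of a shift passes 4.17 or a number of a turn 0.125, either way. A call with a gripper value outside its range is refused whole. OPENING is the opening, from 0 (shut) to 1 (fully open), set as the call begins (- or left out, the last holds). The fingers move at their own pace and stop on an object; FORCE is the grip in N (left out, the last holds). Time passes only in rows, so rows that do not move let the fingers close. It gives the time, the measured TCP pose, the force, the opening and the grip force at its end, in the units of the state.
- ctrl.get_obs(): the state, without advancing time (a new reading comes with each control period).
- ctrl.camera(name): name is "scene" or "top"; returns a dict with "color" (384x512x3 uint8, red, green, blue), "intrinsics" (3x3 intrinsics, pixels), "k1" (the pictures are not rectified: a ray, as slopes to the right and down, at radius r is drawn at 1 + k1 r^2 times it, then the intrinsics apply), "camera_from_world" (4x4, takes a point from world to camera coordinates). Camera axes: x right, y down, z forward; pixel columns grow to the right and rows downward; lengths in m; the calibration is good to about 2 mm. A picture is of the moment at which its call begins. There is no depth.
- ctrl.hand_in(): hands the job in; it is judged then, once.
The state is a dict: "time_s": time; "qpos": joint angles; "joint_vel": joint speeds; "tau": joint torques, N m; "ee_pos": TCP position; "eef_rot": TCP orientation; "force": force on the tool from outside, world axes, zero at the start; "moment": the same for the moment, N m; "grip_width": finger opening in m; "grip_force": force on a finger pad.
Only numpy, scipy, OpenCV 4.12 (cv2) and the standard library are available. Lean on these libraries where they do the work, as an engineer would, in place of code of your own. Each camera call takes 0.05 s, during which the arm holds its last target. There are 200 camera calls.

## Working session

There is one attempt and no reset: what is moved stays moved. The work goes in short steps, Python scripts to look and compute and a shell command to move; the robot and the scene stay as the last step left them, time stands still between calls to the robot, and variables do not carry over. Pictures are saved under pics/ and viewed, at most 10 in all, crops included, and the job is handed in when it is done.

```bash
mkdir -p pics
cat > h.py <<'E'
from station import ctrl
import numpy as np, cv2
def pic(n):
    return ctrl.camera(n)
def ray(c,u,v):
    K=np.array(c["intrinsics"]);T=np.array(c["camera_from_world"])
    d=cv2.undistortPoints(np.array([[[u,v]]],float),K,np.array([c["k1"],0,0,0,0.]))[0,0]
    R=T[:3,:3];o=-R.T@T[:3,3];return o,R.T@np.array([d[0],d[1],1])
def at(c,u,v,z):
    o,d=ray(c,u,v);return (o+d*(z-o[2])/d[2]).round(4)
def proj(c,p):
    T=np.array(c["camera_from_world"]);q=T[:3,:3]@np.array(p)+T[:3,3];s=q[:2]/q[2];s=s*(1+c["k1"]*(s@s))
    K=np.array(c["intrinsics"]);return (K[:2,:2]@s+K[:2,2]).round(1)
def save(img,f,s=1):
    cv2.imwrite(f,cv2.resize(img[...,::-1],None,fx=s,fy=s,interpolation=cv2.INTER_CUBIC))
E
python3 - <<'E'
from h import *
for n in("top","scene"):
    c=pic(n);save(c["color"],f"pics/{n}0.png",1.5);print(c["k1"],c["intrinsics"],c["camera_from_world"])
    if n=="top":
        import pickle;pickle.dump(c,open("top0.pkl","wb"))
    else:
        import pickle;pickle.dump(c,open("scene0.pkl","wb"))
E
```

```text
0.014799611098458013 [[404.42041245   0.         248.79901448]
 [  0.         404.42041245 191.23665424]
 [  0.           0.           1.        ]] [[-0.01825177 -0.99974846 -0.01303405  0.03731603]
 [-0.99719774  0.01914805 -0.07231893  0.46683828]
 [ 0.07255031  0.01167758 -0.99729639  0.98359847]
 [ 0.          0.          0.          1.        ]]
-0.0034280492341293278 [[433.20501187   0.         255.54828893]
 [  0.         433.20501187 197.04384538]
 [  0.           0.           1.        ]] [[ 0.60027054  0.79972405 -0.01080372 -0.28857193]
 [ 0.59517183 -0.45567624 -0.66191363 -0.22028628]
 [-0.53427125  0.39089718 -0.74950225  1.61141728]
 [ 0.          0.          0.          1.        ]]
```

View pics/top0.png

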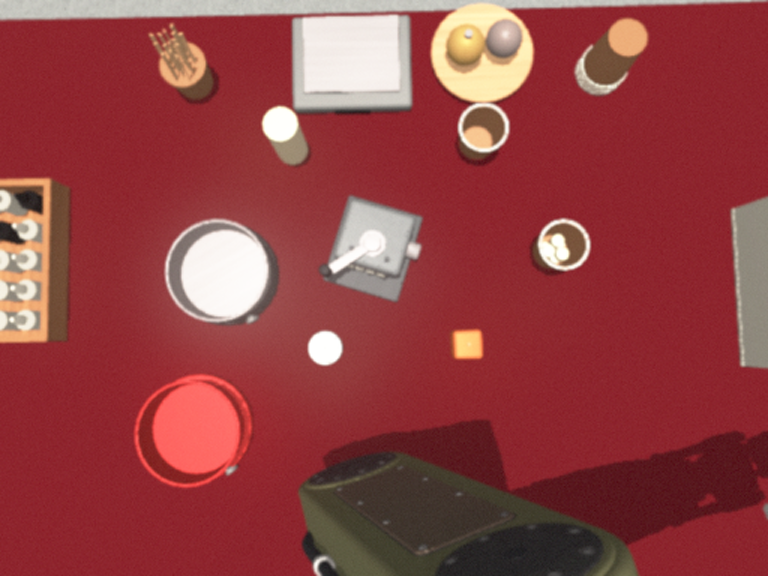

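View pics/scene0.png

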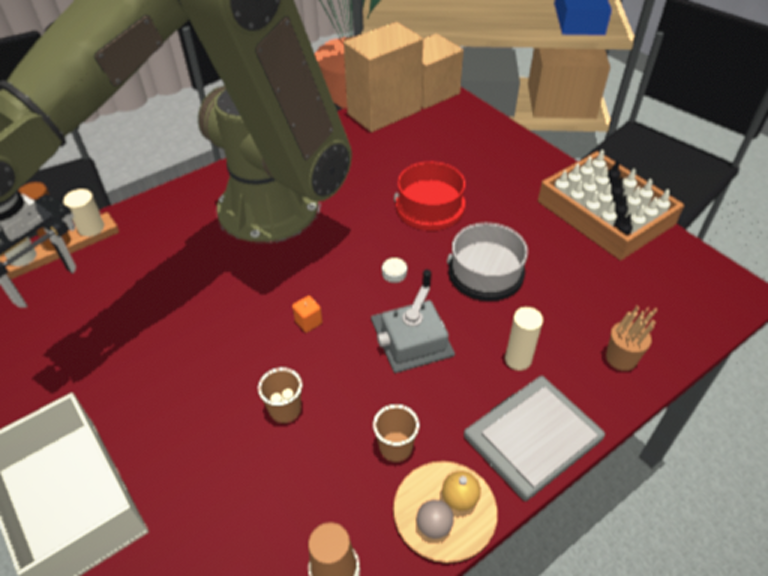

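Candidates (top picture, 768 px wide): the full cup at (563,245) shows cream slugs, and the empty one at (483,130) shows a bare floor. The steel pot is at (221,271) and the red look-alike at (193,430). The lever post is at (326,270), with its pivot at (373,243). I choose the cup with slugs and the steel pot, and check them in a close crop.

Run:
```python
from h import *
import pickle
c=pickle.load(open("top0.pkl","rb"));s=pickle.load(open("scene0.pkl","rb"))
a=c["color"][125:225,100:300];b=c["color"][125:225,325:425]
save(np.hstack([a,b]),"pics/crop0.png",2.6)
print("cup rim",at(c,376,163.3,.078));
for u in((539,245),(590,245),(564,221),(564,270)):print(at(c,u[0]/1.5,u[1]/1.5,.078))
print("pot",at(c,221.5/1.5,271/1.5,.08),at(c,166/1.5,271/1.5,.08),at(c,277/1.5,271/1.5,.08),at(c,147,220/1.5,.08),at(c,147,324/1.5,.08))
print("post",at(c,326/1.5,270/1.5,.112),"piv",at(c,373/1.5,242/1.5,.076))
print("empty",at(c,483/1.5,129/1.5,.078),"tea",at(c,325/1.5,348/1.5,.022),"blk",at(c,468/1.5,344/1.5,.055),"pillar",at(c,281/1.5,123/1.5,.13))
print("scene: cup",at(s,281/1.5,388/1.5,.078),"pot",at(s,489/1.5,254/1.5,.08),"post",at(s,428/1.5,273/1.5,.112))
```

```text
cup rim [ 0.5224 -0.2687  0.078 ]
[ 0.5231 -0.2302  0.078 ]
[ 0.5215 -0.3086  0.078 ]
[ 0.5598 -0.2702  0.078 ]
[ 0.4835 -0.2671  0.078 ]
pot [0.4921 0.2628 0.08  ] [0.4937 0.3491 0.08  ] [0.4904 0.1766 0.08  ] [0.5721 0.2644 0.08  ] [0.41   0.2644 0.08  ]
post [0.4872 0.0977 0.112 ] piv [0.5334 0.0269 0.076 ]
empty [ 0.7086 -0.1494  0.078 ] tea [0.3686 0.1089 0.022 ] blk [ 0.3718 -0.1193  0.055 ] pillar [0.7072 0.1604 0.13  ]
scene: cup [ 0.5314 -0.2664  0.078 ] pot [0.5098 0.2601 0.08  ] post [0.4965 0.1016 0.112 ]
```

View pics/crop0.png

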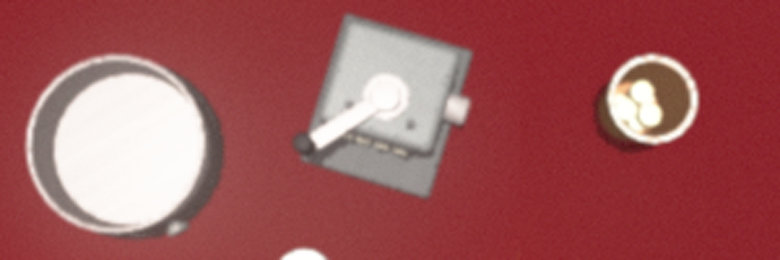

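The crop confirms cream slugs in the cup at crop (642,100), the steel pot around (118,145), the post at (303,143) and the pivot at (384,97). The pivot-to-post distance comes out at 84.5 mm, which fits the given 85. Next is an overlay on both pictures.

Run:
```python
from h import *
import pickle
c=pickle.load(open("top0.pkl","rb"));s=pickle.load(open("scene0.pkl","rb"))
out=[]
t=np.linspace(0,2*np.pi,60)
for k,(x0,y0,w,h) in ((c,(100,125,300,100)),(s,(160,135,200,150))):
    f=2.6 if k is c else 2.2
    f=2.6
    im=cv2.resize(k["color"][y0:y0+h,x0:x0+w],None,fx=f,fy=f,interpolation=cv2.INTER_CUBIC)
    for x,y,z,r in((.5224,-.2695,.078,.0375),(.492,.2645,.08,.08),(.4872,.0977,.112,.009),(.492,.2645,.0,.085),(.5224,-.2695,0,.029)):
        p=np.array([((proj(k,(x+r*np.cos(a),y+r*np.sin(a),z))-[x0,y0]+.5)*f) for a in t])
        cv2.polylines(im,[p.astype(np.int32)],True,(0,255,0),1)
    out.append(im)
w=780;out=[cv2.copyMakeBorder(o,0,0,0,w-o.shape[1],cv2.BORDER_CONSTANT) for o in out]
save(np.vstack(out)[:650],"pics/ov.png",.92)
```

```text
(no output)
```

View pics/ov.png

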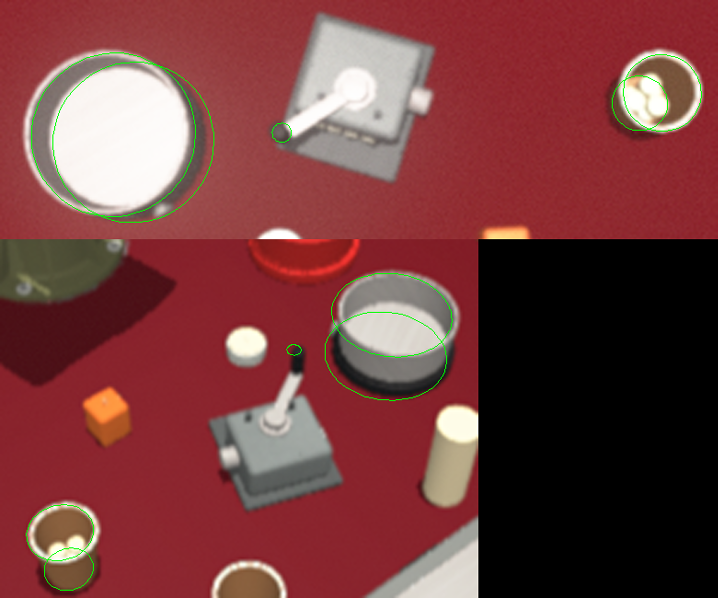

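```bash
python3 -c "
from h import *
o=ctrl.get_obs();print({k:np.round(v,3) for k,v in o.items()})"
```

```text
{'time_s': np.float64(0.1), 'qpos': array([-1.316,  0.3  ,  1.522, -0.   ,  1.321, -0.067]), 'joint_vel': array([-0.001, -0.   , -0.002, -0.001,  0.001,  0.   ]), 'tau': array([ 0.0000e+00, -5.3264e+01, -3.5328e+01,  7.1000e-02,  2.4000e-02,
       -0.0000e+00]), 'ee_pos': array([ 0.174, -0.522,  0.205]), 'eef_rot': array([-3.141, -0.   ,  0.322]), 'force': array([ 0.422, -0.298,  0.669]), 'moment': array([ 0.017, -0.018, -0.013]), 'grip_force': np.float64(0.0), 'grip_width': np.float64(0.094)}
```

```bash
python3 -m pendant '[[[2.9,2.13,0],0.104],[[2.9,2.13,0],0.104],[[2.9,2.13,0],0.104],[[2.9,2.13,0],0.104],[[2.9,2.13,0],0.104],[[2.9,2.13,0],0.104],[[2.9,2.13,0],0.104],[[2.9,2.13,0],0.104],[[2.9,2.13,0],0.104],[[2.9,2.13,0],0.104],[[2.9,2.13,0],0.104],[[2.9,2.13,0],0.104],[[0,0,0],0],[[0,0,0],0]]' 1 8
```

```text
time_s: 1.27
ee_pos: [0.5226, -0.265, 0.2047]
eef_rot: [-3.14, -0.001, 1.572]
force: [-0.6, -0.4, -0.5]
grip_width: 0.0938
grip_force: 0.0
```

```bash
python3 -m pendant '[[[0,-0.15,-2.4],0],[[0,0,-2.4],0],[[0,0,-2.4],0],[[0,0,-2.4],0],[[0,0,-2.4],0],[[0,0,-2.4],0],[[0,0,-2.4],0],[[0,0,0],0],[[0,0,0],0]]' && python3 -m pendant '[[[0,0,0],0],[[0,0,0],0],[[0,0,0],0],[[0,0,0],0],[[0,0,0],0],[[0,0,0],0],[[0,0,0],0],[[0,0,0],0]]' 0 8 && python3 -m pendant '[[[0,0,1],0],[[0,0,2],0],[[0,0,2],0],[[0,0,2],0],[[0,0,2],0],[[0,0,2],0],[[0,0,2],0],[[0,0,2],0],[[0,0,1],0],[[0,0,0],0]]'
```

```text
time_s: 2.02
ee_pos: [0.5208, -0.2682, 0.0371]
eef_rot: [-3.14, -0.001, 1.568]
force: [-0.2, 0.0, 1.0]
grip_width: 0.0936
grip_force: 0.0
time_s: 2.68
ee_pos: [0.5228, -0.2681, 0.0387]
eef_rot: [3.139, 0.001, 1.57]
force: [1.9, -0.3, 7.2]
grip_width: 0.0749
grip_force: 8.0
time_s: 3.52
ee_pos: [0.5224, -0.268, 0.1999]
eef_rot: [3.139, 0.002, 1.57]
force: [-0.3, 0.0, -1.7]
grip_width: 0.0743
grip_force: 8.0
```

Run:
```python
from h import *
c=pic("top");s=pic("scene")
save(np.hstack([c["color"][100:220,300:440],cv2.resize(s["color"],None,fx=1,fy=1)[150:270,110:250]]),"pics/g1.png",2.6)
```

```text
(no output)
```

View pics/g1.png

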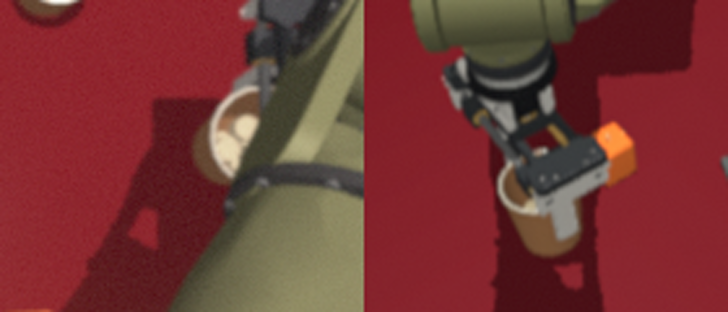

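The cup is lifted with its slugs inside, and the pads sit near its rim (width 74 mm). The tool can only yaw, so I will pour by pivoting the cup in the pads over the pot rim. I'll set it down and regrip with the rim in mid-pad, so it pivots cleanly.

```bash
python3 -m pendant '[[[0,0,-2],0],[[0,0,-2],0],[[0,0,-2],0],[[0,0,-2],0],[[0,0,-2],0],[[0,0,-2],0],[[0,0,-2],0],[[0,0,-1.4],0],[[0,0,-0.5],0],[[0,0,-0.2],0],[[0,0,0],0],[[0,0,0],0]]' && python3 -m pendant '[[[0,0,0],0],[[0,0,0],0],[[0,0,0],0],[[0,0,0.7],0],[[0,0,0.7],0],[[0,0,0],0],[[0,0,0],0]]' 1 && python3 -m pendant '[[[0,0,0],0],[[0,0,0],0],[[0,0,0],0],[[0,0,0],0],[[0,0,0],0],[[0,0,0],0],[[0,0,0],0],[[0,0,0],0]]' 0 10
```

```text
time_s: 4.62
ee_pos: [0.5215, -0.2674, 0.0357]
eef_rot: [-3.14, -0.001, 1.57]
force: [0.9, 0.5, -1.2]
grip_width: 0.0749
grip_force: 8.0
time_s: 5.2
ee_pos: [0.5223, -0.2679, 0.0513]
eef_rot: [3.14, 0.001, 1.57]
force: [-0.5, -0.4, 0.2]
grip_width: 0.0941
grip_force: 0.0
time_s: 5.87
ee_pos: [0.5218, -0.2676, 0.0503]
eef_rot: [-3.141, -0.0, 1.57]
force: [0.2, -0.1, -1.1]
grip_width: 0.0743
grip_force: 10.0
```

```bash
python3 -m pendant '[[[0,0,1],0],[[0,0,2],0],[[0,0,2.5],0],[[0,0,2.5],0],[[0,0,2.5],0],[[0,0,2],0],[[0,0,2],0],[[0,0,1],0],[[0,0,0],0]]' && python3 -m pendant '[[[-0.07,0.6,0],0],[[-0.07,1.2,0],0],[[-0.07,1.8,0],0],[[-0.07,1.8,0],0],[[-0.07,1.8,0],0],[[-0.07,1.8,0],0],[[-0.07,1.8,0],0],[[-0.07,1.8,0],0],[[-0.07,1.8,0],0],[[-0.07,1.8,0],0],[[-0.07,1.8,0],0],[[-0.07,1.8,0],0],[[-0.07,1.8,0],0],[[-0.07,1.8,0],0],[[-0.07,1.8,0],0],[[-0.07,1.8,0],0],[[-0.07,1.8,0],0],[[-0.07,1.8,0],0],[[-0.07,1.8,0],0],[[-0.07,1.8,0],0]]' && python3 -m pendant '[[[-0.07,1.8,0],0],[[-0.07,1.8,0],0],[[-0.07,1.8,0],0],[[-0.07,1.8,0],0],[[-0.07,1.8,0],0],[[-0.07,1.8,0],0],[[-0.07,1.8,0],0],[[-0.07,1.8,0],0],[[-0.07,1.8,0],0],[[-0.07,1.8,0],0],[[-0.07,1.8,0],0],[[-0.07,1.8,0],0],[[-0.07,1.8,0],0],[[-0.07,1.8,0],0],[[-0.07,1.8,0],0],[[-0.07,1.8,0],0],[[-0.07,1.8,0],0],[[-0.07,1.8,0],0],[[-0.07,1.2,0],0],[[-0.07,0.5,0],0]]' && python3 -m pendant '[[[0,0,0],0],[[0,0,0],0],[[0,0,0],0],[[0,0,0],0]]'
```

```text
time_s: 6.62
ee_pos: [0.5226, -0.268, 0.2082]
eef_rot: [3.138, 0.002, 1.57]
force: [0.3, -0.3, -1.5]
grip_width: 0.0745
grip_force: 10.0
time_s: 8.28
ee_pos: [0.5068, 0.076, 0.2041]
eef_rot: [-3.139, 0.0, 1.57]
force: [0.3, -0.1, -1.3]
grip_width: 0.0746
grip_force: 10.0
time_s: 9.95
ee_pos: [0.4927, 0.4168, 0.2041]
eef_rot: [-3.14, 0.001, 1.571]
force: [-0.0, 0.2, -0.6]
grip_width: 0.0747
grip_force: 10.0
time_s: 10.28
ee_pos: [0.4942, 0.4146, 0.2056]
eef_rot: [3.141, 0.0, 1.569]
force: [-1.0, 0.5, -2.3]
grip_width: 0.0744
grip_force: 10.0
```

```bash
python3 -m pendant '[[[0,0,-1],0],[[0,0,-2],0],[[0,0,-2],0],[[0,0,-2],0],[[0,0,-1.5],0],[[0,0,-0.5],0],[[0,0,0],0],[[0,-1.1,0],0],[[0,-1.1,0],0],[[0,-1.1,0],0],[[0,-0.65,-0.15],0],[[0,-0.65,-0.15],0],[[0,-0.65,-0.15],0],[[0,-0.65,-0.15],0],[[0,0,0],0]]' && python3 -m pendant '[[[0,-0.5,-0.22],0],[[0,-0.5,-0.22],0],[[0,-0.5,-0.22],0],[[0,-0.5,-0.24],0],[[0,0,0],0]]'
python3 - <<'E'
from h import *
c=pic("top");s=pic("scene")
save(np.hstack([c["color"][110:230,80:220],s["color"][110:230,260:400]]),"pics/t1.png",2.6)
E
```

```text
time_s: 11.53
ee_pos: [0.494, 0.3553, 0.1093]
eef_rot: [-3.142, 0.0, 1.569]
force: [0.0, 1.4, -0.4]
grip_width: 0.0747
grip_force: 10.0
time_s: 11.95
ee_pos: [0.4944, 0.3354, 0.1006]
eef_rot: [3.141, 0.0, 1.569]
force: [0.4, 0.9, 5.9]
grip_width: 0.0744
grip_force: 10.0
```

View pics/t1.png

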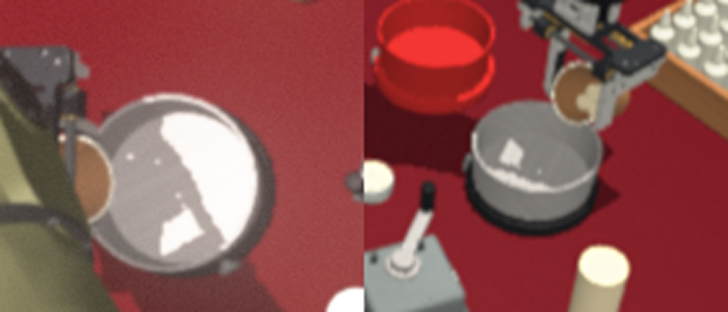

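The cup has tilted in the pads with its mouth facing into the pot (scene half, about (580,95)), and the slugs are still inside. I continue over the rim.

```bash
python3 -m pendant '[[[0,-0.5,-0.43],0],[[0,-0.5,-0.43],0],[[0,-0.5,-0.44],0],[[0,-0.62,-0.05],0],[[0,-0.62,-0.05],0],[[0,-0.62,-0.05],0],[[0,-0.64,-0.05],0],[[0,0,0],0]]' && python3 -m pendant '[[[0,0,-0.4],0],[[0,0,-0.4],0],[[0,0,-0.4],0],[[0,0,-0.4],0],[[0,0,-0.4],0],[[0,0,-0.4],0],[[0,0,0],0],[[0,0,0],0],[[0,0,0],0],[[0,0,0],0]]'
python3 - <<'E'
from h import *
c=pic("top");s=pic("scene")
save(np.hstack([c["color"][110:230,80:220],s["color"][110:230,260:400]]),"pics/t2.png",2.6)
E
```

```text
time_s: 12.72
ee_pos: [0.4938, 0.2951, 0.0852]
eef_rot: [-3.141, 0.001, 1.569]
force: [-0.7, -1.9, 2.3]
grip_width: 0.0745
grip_force: 10.0
time_s: 13.55
ee_pos: [0.4937, 0.2964, 0.0613]
eef_rot: [-3.141, 0.0, 1.57]
force: [-0.6, -2.8, 1.0]
grip_width: 0.0745
grip_force: 10.0
```

View pics/t2.png

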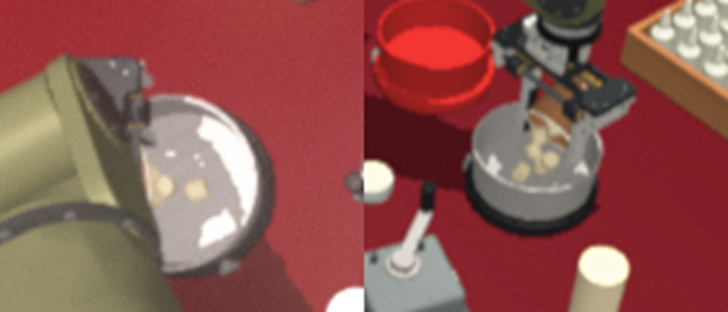

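```bash
python3 -m pendant '[[[0,-0.8,0.3],0],[[0,0.8,0.3],0],[[0,-0.8,0.3],0],[[0,0.8,0.3],0],[[0,-0.8,0.3],0],[[0,0.8,0.3],0],[[0,0,0],0],[[0,0,0],0],[[0,0,2],0],[[0,0,3],0],[[0,0,3],0],[[0,0,3],0],[[0,0,2],0],[[0,0,0],0],[[0,0,0],0],[[0,0,0],0]]'
python3 - <<'E'
from h import *
c=pic("top");s=pic("scene")
save(np.hstack([c["color"][110:230,80:220],s["color"][80:230,260:400][:120],]),"pics/t3.png",2.6)
save(s["color"][90:220,270:370],"pics/t3s.png",4.6)
E
```

```text
time_s: 14.98
ee_pos: [0.4935, 0.2961, 0.2079]
eef_rot: [-3.14, 0.001, 1.57]
force: [0.0, 0.7, -0.9]
grip_width: 0.0744
grip_force: 10.0
```

View pics/t3s.png

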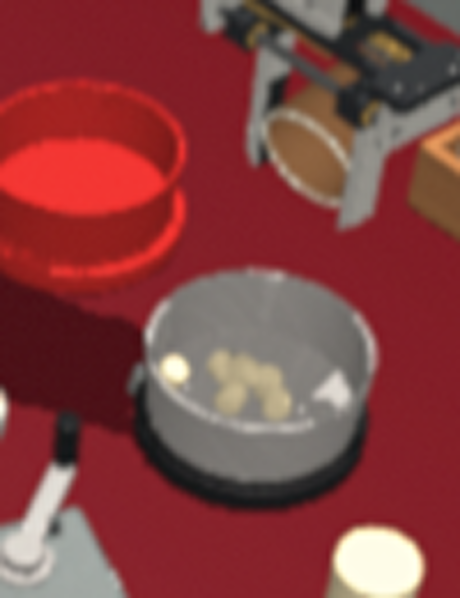

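All six slugs lie in the pot (crop (173,368), (220,362), (245,368), (268,378), (230,400), (277,403)). The cup at (310,160) is empty and still tipped. I carry it back to its old spot and loosen the grip so it can swing upright.

```bash
python3 -m pendant '[[[0.14,-2.8,0],0],[[0.14,-2.8,0],0],[[0.14,-2.8,0],0],[[0.14,-2.8,0],0],[[0.14,-2.8,0],0],[[0.14,-2.8,0],0],[[0.14,-2.8,0],0],[[0.14,-2.8,0],0],[[0.14,-2.8,0],0],[[0.14,-2.8,0],0],[[0.14,-2.8,0],0],[[0.14,-2.8,0],0],[[0.14,-2.8,0],0],[[0.14,-2.8,0],0],[[0.14,-2.8,0],0],[[0.14,-2.8,0],0],[[0.14,-2.8,0],0],[[0.14,-2.8,0],0],[[0.14,-2.8,0],0],[[0.14,-2.8,0],0]]' && python3 -m pendant '[[[0,0,-2],0],[[0,0,-3],0],[[0,0,-3],0],[[0,0,-2],0],[[0,0,-1],0],[[0,0,0],0]]' && python3 -m pendant '[[[0,0,0],0],[[0,0,0],0],[[0,0,0],0],[[0,0,0],0],[[0,0,0],0],[[0,0,0],0]]' 0 3
python3 - <<'E'
from h import *
c=pic("top");s=pic("scene")
save(np.hstack([c["color"][100:220,300:440],s["color"][170:290,120:260]]),"pics/t4.png",2.6)
E
```

```text
time_s: 16.75
ee_pos: [0.5215, -0.265, 0.2082]
eef_rot: [-3.14, -0.001, 1.57]
force: [0.4, 0.6, -0.6]
grip_width: 0.0744
grip_force: 10.0
time_s: 17.25
ee_pos: [0.5208, -0.263, 0.0966]
eef_rot: [-3.137, -0.002, 1.57]
force: [0.1, -0.2, 0.1]
grip_width: 0.0743
grip_force: 10.0
time_s: 17.75
ee_pos: [0.5221, -0.2637, 0.0999]
eef_rot: [3.141, 0.0, 1.57]
force: [-0.2, 0.0, -0.6]
grip_width: 0.0747
grip_force: 3.0
```

View pics/t4.png

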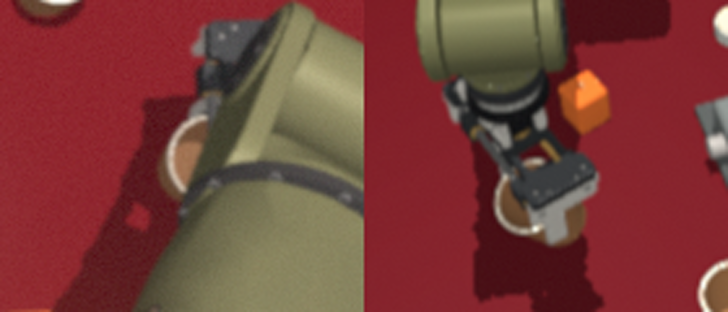

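Run:
```python
from h import *
import pickle
c=pickle.load(open("top0.pkl","rb"));s=pickle.load(open("scene0.pkl","rb"))
G=np.array([.522,-.264,.127]);t=np.linspace(0,6.28,40)
for th in(0,30,60,90):
    a=np.radians(th);ax=np.array([0,np.sin(a),-np.cos(a)]);n=np.array([0,np.cos(a),np.sin(a)])
    for k,o,nm in((c,(300,100),"top"),(s,(120,170),"scene")):
        r=[]
        for L,R in((0,.0375),(.078,.029)):
            p=np.array([(proj(k,G+ax*L+R*(np.cos(q)*np.array([1,0,0])+np.sin(q)*n))-o)*2.6+(364 if nm=="scene" else 0) *np.array([1,0]) for q in t])
            r.append((p.min(0).astype(int).tolist(),p.max(0).astype(int).tolist()))
        print(th,nm,"rim",r[0],"foot",r[1])
```

```text
0 top rim ([165, 113], [254, 200]) foot ([151, 138], [214, 200])
0 scene rim ([492, 166], [567, 227]) foot ([512, 215], [567, 262])
30 top rim ([177, 113], [240, 200]) foot ([119, 137], [166, 200])
30 scene rim ([498, 160], [562, 232]) foot ([546, 187], [593, 241])
60 top rim ([198, 112], [219, 201]) foot ([108, 132], [128, 197])
60 scene rim ([508, 158], [552, 233]) foot ([573, 158], [608, 212])
90 top rim ([196, 112], [224, 201]) foot ([109, 124], [125, 193])
90 scene rim ([510, 163], [549, 228]) foot ([580, 133], [610, 182])
```

```bash
python3 -m pendant '[[[0,1,0],0],[[0,-1,0],0],[[0,1,0],0],[[0,-1,0],0],[[0,1,0],0],[[0,-1,0],0],[[0,0,0],0],[[0,0,0],0],[[0,0,-1],0],[[0,0,-1],0],[[0,0,-1],0],[[0,0,-0.5],0],[[0,0,-0.5],0],[[0,0,0],0]]' && python3 -m pendant '[[[0,0.3,-0.2],0],[[0,0.3,-0.2],0],[[0,0.3,-0.2],0],[[0,0.3,-0.2],0],[[0,0,-0.1],0],[[0,0,0],0],[[0,0,0],0]]'
python3 - <<'E'
from h import *
c=pic("top");s=pic("scene");x,y,z=ctrl.get_obs()["ee_pos"]
G=np.array([x,y,z+.027]);t=np.linspace(0,6.28,60)
# silhouette of brown/white cup: print leftmost brown pixels vs model
out=[]
for k,(ox,oy) in((c,(300,110)),(s,(120,180))):
    im=cv2.resize(k["color"][oy:oy+120,ox:ox+140],None,fx=2.8,fy=2.8,interpolation=cv2.INTER_CUBIC)
    for L,R in((0,.0375),(.078,.029)):
        p=np.array([(proj(k,G+[R*np.cos(q),R*np.sin(q),-L])-[ox,oy]+.5)*2.8 for q in t]).astype(np.int32)
        cv2.polylines(im,[p],True,(0,255,0),1)
    out.append(im)
save(np.hstack(out),"pics/t5.png")
E
```

```text
time_s: 19.02
ee_pos: [0.5215, -0.2634, 0.0581]
eef_rot: [-3.14, -0.001, 1.57]
force: [-0.2, -0.1, -0.5]
grip_width: 0.074
grip_force: 3.0
time_s: 19.6
ee_pos: [0.522, -0.2517, 0.0506]
eef_rot: [3.141, 0.0, 1.57]
force: [0.1, 0.5, -1.2]
grip_width: 0.0738
grip_force: 3.0
```

```bash
cat > m.py <<'E'
from h import *
import pickle
def masks():
    r=[]
    for n in("top","scene"):
        k=pic(n);a=k["color"].astype(int);b=cv2.cvtColor(k["color"],cv2.COLOR_RGB2HSV).astype(int)
        r.append((k,a,b))
    return r
E
python3 - <<'E'
from m import *
x,y,z=ctrl.get_obs()["ee_pos"];G=np.array([x,y,z+.027]);t=np.linspace(0,6.28,80)
for k,a,b in masks():
    # cup: brown (g clearly above b, g/r>0.4), or white rim
    m=((a[...,1]-a[...,2]>12)&(a[...,1]>.42*a[...,0])&(a[...,0]>60))|(a.min(2)>170)
    best=[]
    for th in range(-40,95,5):
        q=np.radians(th);ax=np.array([0,np.sin(q),-np.cos(q)]);n=np.array([0,np.cos(q),np.sin(q)])
        P=np.array([proj(k,G+ax*L+R*(np.cos(u)*np.array([1,0,0])+np.sin(u)*n)) for L,R in((0,.0375),(.078,.029)) for u in t],np.float32)
        M=np.zeros(m.shape,np.uint8);cv2.fillConvexPoly(M,cv2.convexHull(P).astype(np.int32),1)
        u0,v0=(proj(k,G)-45).astype(int);w=(slice(v0,v0+90),slice(u0,u0+90))
        # red-table pixels inside model are evidence against; cup pixels outside too
        tab=(a[...,0]>1.9*a[...,1])&(np.abs(a[...,1]-a[...,2])<14)
        best.append((int((M[w]&tab[w]).sum()),int(((1-M[w])&m[w]).sum()),th))
    print([(t_,i,o) for i,o,t_ in sorted(best,key=lambda e:e[0]+.5*e[1])[:6]])
E
```

```text
[(-40, 0, 3358), (-35, 0, 3401), (-30, 4, 3440), (-25, 6, 3468), (-5, 12, 3464), (-20, 7, 3491)]
[(0, 24, 495), (5, 16, 514), (-5, 60, 502), (10, 38, 549), (-10, 95, 515), (15, 59, 589)]
```

View pics/t5.png

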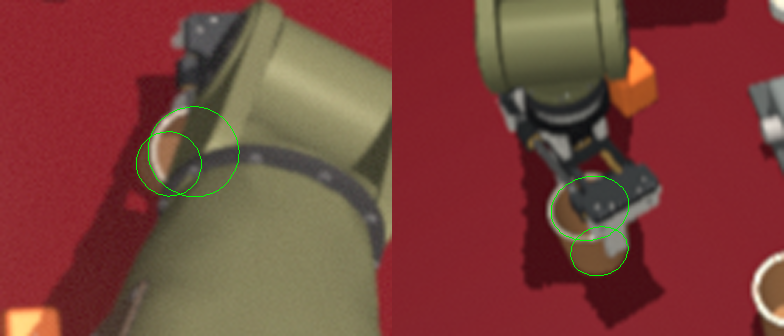

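The overlay at upright matches the cup: in the scene half the rim is at (588,208) and the foot at (598,250), and the scene fit gives 0–5° of tilt. I release it.

```bash
python3 -m pendant '[[[0,0,-0.1],0],[[0,0,0],0],[[0,0,0],0],[[0,0,0],0],[[0,0,0],0]]' 1 && python3 -m pendant '[[[0,0,1],0],[[0,0,2],0],[[0,0,3],0],[[0,0,3],0],[[0,0,3],0],[[0,0,2.5],0],[[0,0,0],0]]'
python3 - <<'E'
from m import *
s=pic("scene");a=s["color"].astype(int);t=np.linspace(0,6.28,80)
m=((a[...,1]-a[...,2]>12)&(a[...,1]>.42*a[...,0])&(a[...,0]>60))|(a.min(2)>170)
u,v=proj(s,(.522,-.252,.04)).astype(int)
M=m[v-30:v+30,u-35:u+35].astype(np.uint8)
n,l,st,ce=cv2.connectedComponentsWithStats(M);i=1+np.argmax(st[1:,4]);print("cup blob",st[i]+[u-35,v-30,0,0,0])
P=np.array([proj(s,np.array([.522+R*np.cos(q),-.252+R*np.sin(q),z])) for R,z in((.0375,.078),(.029,0)) for q in t])
print("upright model",P.min(0),P.max(0)-P.min(0))
E
```

```text
time_s: 20.22
ee_pos: [0.522, -0.2517, 0.0495]
eef_rot: [3.142, 0.0, 1.57]
force: [-0.1, 0.3, -0.2]
grip_width: 0.0939
grip_force: 0.0
time_s: 20.8
ee_pos: [0.5234, -0.2525, 0.2008]
eef_rot: [3.134, 0.004, 1.57]
force: [0.6, -0.3, 0.8]
grip_width: 0.0939
grip_force: 0.0
cup blob [178 241  27  37 786]
upright model [176.2 242.3] [27.7 35.7]
```

The cup stands upright (blob 27x37 px against 27.7x35.7 in the model). Now the lever: I straddle the post with half-open fingers closing along the tangent, and sweep round the pivot.

```bash
python3 -m pendant '[[[-0.28,2.91,0],0.047],[[-0.28,2.91,0],0.047],[[-0.28,2.91,0],0.047],[[-0.28,2.91,0],0.047],[[-0.28,2.91,0],0.047],[[-0.28,2.91,0],0.047],[[-0.28,2.91,0],0.047],[[-0.28,2.91,0],0.047],[[-0.28,2.91,0],0.047],[[-0.28,2.91,0],0.047],[[-0.28,2.91,0],0.047],[[-0.28,2.91,0],0.047],[[0,0,0],0],[[0,0,0],0]]' 0.53 10 && python3 -m pendant '[[[0,0,-2],0],[[0,0,-2],0],[[0,0,-2],0],[[0,0,-2],0],[[0,0,-2],0],[[0,0,-1],0],[[0,0,-0.8],0],[[0,0,0],0],[[0,0,0],0]]'
```

```text
time_s: 22.02
ee_pos: [0.4878, 0.0984, 0.1938]
eef_rot: [-3.14, -0.0, 2.136]
force: [0.3, 0.2, -1.0]
grip_width: 0.0499
grip_force: 0.0
time_s: 22.77
ee_pos: [0.4886, 0.0972, 0.0769]
eef_rot: [3.141, 0.0, 2.133]
force: [-1.1, -0.1, 0.6]
grip_width: 0.0504
grip_force: 0.0
```

```bash
python3 -c "
import numpy as np
p=np.array([.535,.0265]);c=np.array([.4884,.0972])-p;print(np.hypot(*c),np.degrees(np.arctan2(c[1],c[0])))
f=np.arctan2(c[1],c[0])+np.arange(0,1.71,.1)
q=100*.085*np.c_[np.cos(f),np.sin(f)];print(np.diff(q,axis=0).round(2).tolist())"
```

```text
0.08467614776310979 123.38979760146907
[[-0.69, -0.5], [-0.63, -0.57], [-0.57, -0.63], [-0.51, -0.68], [-0.44, -0.73], [-0.36, -0.77], [-0.28, -0.8], [-0.2, -0.83], [-0.12, -0.84], [-0.03, -0.85], [0.05, -0.85], [0.14, -0.84], [0.22, -0.82], [0.3, -0.79], [0.38, -0.76], [0.45, -0.72], [0.52, -0.67]]
```

```bash
python3 -m pendant '[[[-0.69,-0.5,0.3],0.1],[[-0.63,-0.57,0],0.1],[[-0.57,-0.63,0],0.1],[[-0.51,-0.68,0],0.1],[[-0.44,-0.73,0],0.1],[[-0.36,-0.77,0],0.1],[[-0.28,-0.8,0],0.1],[[-0.2,-0.83,0],0.1],[[0,0,0],0]]' && python3 -m pendant '[[[-0.12,-0.84,0],0.1],[[-0.03,-0.85,0],0.1],[[0.05,-0.85,0],0.1],[[0.14,-0.84,0],0.1],[[0.22,-0.82,0],0.1],[[0,0,0],0]]' && python3 -m pendant '[[[0.3,-0.79,0],0.1],[[0,0,0],0]]'
```

```text
time_s: 23.52
ee_pos: [0.4523, 0.0418, 0.0808]
eef_rot: [3.141, 0.003, 2.938]
force: [0.1, 3.8, 2.8]
grip_width: 0.0499
grip_force: 1.7
time_s: 24.02
ee_pos: [0.455, 0.0001, 0.0804]
eef_rot: [-3.141, 0.002, -2.849]
force: [-0.2, 3.8, 3.1]
grip_width: 0.0497
grip_force: 2.0
time_s: 24.18
ee_pos: [0.4577, -0.0074, 0.0801]
eef_rot: [-3.142, 0.001, -2.751]
force: [-0.1, 4.5, 3.6]
grip_width: 0.0496
grip_force: 2.1
```

```bash
python3 -m pendant '[[[0.38,-0.76,0],0.1],[[0.2,-0.36,0],0.05],[[0,0,0],0],[[0,0,0],0]]' && python3 -m pendant '[[[0.12,-0.2,0],0.02],[[0,0,0],0],[[0,0,0],0]]' && python3 -m pendant '[[[0.12,-0.2,0],0.02],[[0,0,0],0],[[0,0,0],0]]'
```

```text
time_s: 24.52
ee_pos: [0.463, -0.0176, 0.0798]
eef_rot: [3.141, 0.001, -2.607]
force: [-0.2, 7.2, 2.6]
grip_width: 0.05
grip_force: 2.9
time_s: 24.77
ee_pos: [0.4637, -0.0182, 0.0797]
eef_rot: [3.138, 0.001, -2.587]
force: [-2.9, 19.8, 5.4]
grip_width: 0.0502
grip_force: 8.9
time_s: 25.02
ee_pos: [0.4651, -0.0198, 0.0797]
eef_rot: [3.138, 0.002, -2.568]
force: [-0.4, 23.8, 3.0]
grip_width: 0.054
grip_force: 10.0
```

The force jump to over 20 N shows the lever is at its stop. I lift off straight up so it springs home.

```bash
python3 -m pendant '[[[0,0,2],0],[[0,0,4],0],[[0,0,4],0],[[0,0,3],0],[[0,0,0],0]]' && python3 -m pendant '[[[-0.5,-2.5,0],0],[[-0.5,-2.5,0],0],[[-0.5,-2.5,0],0],[[-0.5,-2.5,0],0],[[-0.5,-2.5,0],0],[[-0.5,-2.5,0],0],[[0,0,0],0],[[0,0,0],0],[[0,0,0],0],[[0,0,0],0],[[0,0,0],0],[[0,0,0],0]]'
python3 - <<'E'
from h import *
import pickle
for n in("top","scene"):
    k0=pickle.load(open(n+"0.pkl","rb"));k=pic(n)
    for nm,p,r in(("post",(.489,.097,.1),7),("stop",(.457,-.006,.1),7),("tea",(.3686,.1089,.01),12),("blk",(.372,-.119,.03),12),("pillar",(.707,.16,.08),12),("empty",(.709,-.149,.05),12)):
        u,v=proj(k,p).astype(int);w=(slice(v-r,v+r),slice(u-r,u+r))
        print(n,nm,np.abs(k["color"][w].astype(int)-k0["color"][w]).mean().round(1),end="; ")
    a=k["color"].astype(int);print()
    # slugs: cream pixels in the pot
    if n=="scene":
        t=np.linspace(0,6.28,60);P=np.array([proj(k,(.494+.1*0+.07*np.cos(q),.271+.07*np.sin(q),.03)) for q in t],np.int32)
        M=np.zeros(a.shape[:2],np.uint8);cv2.fillConvexPoly(M,P,1);cr=(a[...,0]-a[...,2]>25)&(M>0);print("cream px",cr.sum())
print(ctrl.get_obs()["ee_pos"].round(3))
E
```

```text
time_s: 25.43
ee_pos: [0.4672, -0.0224, 0.2155]
eef_rot: [-3.135, 0.007, -2.567]
force: [0.4, 0.2, 0.4]
grip_width: 0.05
grip_force: 0.0
time_s: 26.43
ee_pos: [0.4406, -0.1607, 0.2093]
eef_rot: [-3.134, -0.011, -2.575]
force: [0.4, 0.2, -0.1]
grip_width: 0.0496
grip_force: 0.0
top post 2.0; top stop 1.9; top tea 0.9; top blk 48.5; top pillar 1.2; top empty 2.0; 
scene post 1.7; scene stop 2.1; scene tea 2.4; scene blk 26.5; scene pillar 3.0; scene empty 2.9; 
cream px 225
[ 0.441 -0.161  0.209]
```

```bash
python3 -c "
from h import *
print(ctrl.hand_in())"
```

```text
the job is handed in; nothing more can be done
None
```

The job is handed in at about 26 s: all six wax pieces are in the steel pot, the empty cup stands upright, about 15 mm from where it first stood, and the lever was swung to its stop and is back home; the bystanders looked unmoved, except that the arm blocked the last view of the orange block, which I never touched.

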